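# Load the marking fixtures with pulleys and spindles

### The arm

A 7-joint arm with a two-finger parallel gripper is mounted at the origin on the work surface. World frame = base frame: x ahead of the robot, y to its left, z up, the work surface at z = 0. Lengths are in mm, angles in rad, forces in N, time in s.
With the tool pointing down it reaches from about 400 to 850 mm from the base axis. Payload 6.9 kg.
Tool frame: the origin (TCP) lies at the very end of the fingers, on their centre line; the grasp point (between the pads) lies 19 mm behind it; z points along the fingers, y is the line along which they close (so a half turn about z gives the same grasp; the last joint's range is limited). The gripper opens to 85 mm and grips with 20 to 120 N. Pads are 22 mm wide; open, the fingers measure 114 mm over their backs; the gripper's body (76 mm by 85 mm) begins 54 mm behind the grasp point. The pads swing forward as they close: fully open they stand 13 mm farther back than shut.
Start: joints at [1.282, 0.507, -0.238, 1.5, 0.126, 1.149, -0.155], TCP at [239.783, -577.162, 231.275] pointing down, gripper open.
Joint ranges: [-3.08, 3.08], [-0.24, 2.05], [-1.43, 1.35], [0, 2.5], [-1.52, 4.66], [0.17, 1.96], [-2.89, 2.89]. Speed limits (rad/s): [2.39, 2.39, 3.14, 3.14, 3.14, 3.14, 3.14].

### API

Orientations are given as a unit quaternion [w, x, y, z].
In Python, from rig import * gives the robot as it stands.
- The arm moves only by the tool play_rows, never from a script. Its argument "commands" is a list that holds one entry, the list of rows, each a list of 7 numbers: the shift along the tool's x, y, z in m, then the turn, a rotation vector about the tool's x, y, z in rad, then the gripper command: -1 is shut, 1 is fully open, values between are in proportion. In form: [[[x, y, z, rx, ry, rz, grip], ...]]. A call has 1 to 8 rows; each row shifts and turns the commanded pose from where the row before left it, along the tool's axes as they then stand; what a row does not reach is not made up. A row lasts 1/10 s, in which the tool goes at most 50 mm and 8.59 degrees, less where a joint would pass 70% of its speed; a pose out of reach is approached as far as the arm can. A call with a gripper value outside its range is refused whole. The fingers move at their own pace and stop on an object; "newtons" is the grip in N (left out, the last holds). Time passes only in rows, so rows that do not move let the fingers close. It gives the time, the measured TCP pose, the force, the opening and the grip force at its end, in the units of the state.
- read_state(): the state, without advancing time (a new reading comes with each control period).
- get_image(name): name is "side" or "top"; returns (picture, depth): 420x560x3 uint8, blue, green, red; 420x560 float32, mm along the optical axis (not along the pixel's ray), 0 where there is no reading.
- camera_params(name): a dict with "intrinsics" (3x3 intrinsics, pixels), "view" (4x4, takes a point from world to camera coordinates). Camera axes: x right, y up, looking along -z (the intrinsics and any distortion apply to the point x, -y, -z); pixel columns grow to the right and rows downward; lengths in mm; the calibration is good to about 2 mm. A picture is of the moment at which its call begins. camera_params takes no time and is no camera call.
- sign_off(): hands the job in; it is judged then, once.
Trained networks look in the newest picture that a camera, given by its name, has taken for a name from the list of things; names that differ only in an ending like _2 or _b are one class to them, and where a whole thing is asked for, a point or a joint stands for the part that bears it (a point fixed in the world has none). Each returns a list of dicts, best first, with "score" (0 to 1); they miss things now and then, are a little off and sometimes report something else, mostly with a low value. They report only what shows in the picture. A call takes as long as a camera call.
- spot_in(name, camera): "at" ([column, row] in pixels, amid what is visible of it).
- masks_of(name, camera): "mask" (420x560 bool, what is visible of it) and "at" ([column, row] in pixels, amid what is visible of it).
The state is a dict: "t": time; "qpos": joint angles; "dq": joint speeds; "tau": joint torques, N m; "eef_pos": TCP position; "eef_rot": TCP orientation; "ft_force": force on the tool from outside, world axes, zero at the start; "ft_torque": the same for the moment, N m; "gripper_width": finger opening in mm; "grasp_force": force on a finger pad.
Only numpy, scipy, OpenCV 4.12 (cv2) and the standard library are available. Lean on these libraries where they do the work, as an engineer would, in place of code of your own. Each camera call takes 0.05 s, during which the arm holds its last target. There are 200 camera calls.

### The job

Load the fixtures on the tooling plate for the next marking run: put each belt pulley, hub up, over the locating post that fits its bore so that it sits flat on the shoulder, and lay each brass spindle in the V-rest of its own length, bedded in both Vs with its square middle centred between the V-heads. Set every piece down in its seat rather than letting it drop, and leave the ball bearing and the chuck key where they lie.

Things in the scene. Friction and masses are not known exactly. Their poses are not given: they have to be found in the camera images.
- large_pulley_mid (a point): Larger of two aluminium toothed belt pulleys, lying hub up on the bench. Toothed part with flanges 66 mm across, 20 mm high; above it the plain round hub 46 mm across, 16 mm high (36 mm in all); 32 mm bore right through. About 0.16 kg. Point on its axis, half-way up: 18 mm above its underside, 2 mm below the flange's top. z up out of the hub.
- small_pulley_mid (a point): Smaller of the two aluminium toothed belt pulleys, lying hub up on the bench. Toothed part with flanges 50 mm across, 18 mm high; above it the plain round hub 33 mm across, 14 mm high (32 mm in all); 20 mm bore right through. About 0.09 kg. Point on its axis, half-way up: 16 mm above its underside, 2 mm below the flange's top. z up out of the hub.
- long_spindle_mid (a point): Longer of two brass spindles, lying level on the bench on a flat of its square middle. 140 mm long; the middle 36 mm is a square bar 24 x 24 mm, both ends are round journals 18 mm in diameter. About 0.40 kg. Point at mid-length on its axis, 12 mm above the flat it lies on. x along the spindle (ends alike), z up.
- short_spindle_mid (a point): Shorter of the two brass spindles, lying level on the bench on a flat of its square middle. 90 mm long; the middle 28 mm is a square bar 20 x 20 mm, both ends are round journals 15 mm in diameter. About 0.19 kg. Point at mid-length on its axis, 10 mm above the flat it lies on. x along the spindle (ends alike), z up.
- large_mandrel: Post for the large pulley, bolted on the tooling plate (12 mm thick). Dark round base 58 mm across, 18 mm high, its flat top the shoulder the pulley sits on, with a foot bar 80 x 30 x 8 mm. On it a bright spigot 28 mm across, straight for 14 mm, then a cone of 22 mm to a 6 mm tip, 54 mm above the origin. Origin on its axis at its underside (on the plate's top), z up, x along the foot bar.
- small_mandrel: Post for the small pulley, bolted on the same plate. Dark round base 38 mm across, 18 mm high, its flat top the shoulder, with a foot bar 60 x 30 x 8 mm. On it a bright spigot 16 mm across, straight for 12 mm, then a cone of 14 mm to a 4 mm tip, 44 mm above the origin. Origin on its axis at its underside, z up, x along the foot bar.
- long_rest: V-rest for the long spindle, bolted on the same plate: base bar 118 x 44 x 10 mm with two V-heads 14 mm thick, centred 52 mm either side of the middle along x. The Vs open upward at 45 degrees a side, 40 mm wide at the mouth, bottom 34 mm, top 54 mm above the underside. Origin at the middle of the underside. The seated spindle's axis lies along x, 47 mm above the origin.
- short_rest: V-rest for the short spindle, bolted on the same plate: base bar 78 x 44 x 10 mm with two V-heads 12 mm thick, centred 33 mm either side of the middle along x. The Vs open upward at 45 degrees a side, 40 mm wide at the mouth, bottom 34 mm, top 54 mm above the underside. Origin at the middle of the underside. The seated spindle's axis lies along x, 45 mm above the origin.
- bearing: A loose ball bearing on the bench, 52 mm across, 15 mm high, 25 mm bore, steel with a black seal. Not part of the job. Origin at the centre of its underside.
- chuck_key: A loose dark T-handled chuck key lying on the bench beyond the work, 115 x 100 x 12 mm. Not part of the job. Origin on its stem, at bench height; x points from the cross-bar to the square tip.

How it is judged (in metres and radians):
At the end, for the whole second after the job is handed in: Each pulley hub up on its own post (axis within 5 mm, height 4 mm, tilt 0.1 rad); each spindle in its own V-rest (sideways 5 mm, height 4 mm, 0.1 rad, centred lengthwise to 15 mm long, 10 mm short); all at rest (horizontal distance between large_pulley_mid and large_mandrel below 0.005 m and angle between each of large_pulley_mid, small_pulley_mid's own z axis and vertical below 0.1 rad and z of large_pulley_mid in the frame of large_mandrel between 0.032 and 0.04 m and horizontal distance between small_pulley_mid and small_mandrel below 0.005 m and z of small_pulley_mid in the frame of small_mandrel between 0.03 and 0.038 m and x of long_spindle_mid in the frame of long_rest between -0.015 and 0.015 m and y of long_spindle_mid in the frame of long_rest between -0.005 and 0.005 m and z of long_spindle_mid in the frame of long_rest between 0.0427 and 0.0507 m and angle between the x axis of long_spindle_mid and the x axis of long_rest, either way round below 0.1 rad and x of short_spindle_mid in the frame of short_rest between -0.01 and 0.01 m and y of short_spindle_mid in the frame of short_rest between -0.005 and 0.005 m and z of short_spindle_mid in the frame of short_rest between 0.0406 and 0.0486 m and angle between the x axis of short_spindle_mid and the x axis of short_rest, either way round below 0.1 rad and linear speed of each of large_pulley, small_pulley, long_spindle, short_spindle below 0.02 m/s); the robot touches nothing.
It fails at once if the ball bearing or the chuck key was moved more than 30 mm (distance of any of bearing, chuck_key from where it was at the start of the episode above 0.03 m).
It fails at once if a piece was let fall from more than about 25 mm (it fell freely faster than 0.7 m/s) ((linear speed of large_pulley above 0.7 m/s and contact force between large_pulley and the fingers below 0.05 N) or (linear speed of small_pulley above 0.7 m/s and contact force between small_pulley and the fingers below 0.05 N) or (linear speed of long_spindle above 0.7 m/s and contact force between long_spindle and the fingers below 0.05 N) or (linear speed of short_spindle above 0.7 m/s and contact force between short_spindle and the fingers below 0.05 N)).
It also fails if it takes over 102 s, if anything falls off the work surface, if the arm or the gripper's body presses on something with over 40 N, if the wrist force passes 120 N, or if a joint passes its speed limit or range.

## Working session

There is one attempt and no reset: what is moved stays moved. The work goes in short steps, Python scripts to look and compute and a tool call to move; the robot and the scene stay as the last step left them, time stands still between calls to the robot, and variables do not carry over. Pictures are saved under pics/ and viewed, at most 14 in all, crops included, and the job is handed in when it is done.

Besides the shell and the picture viewer there is one more tool, called as name(argument=value, ...), one argument or row to a line, values as JSON. play_rows: Moves the arm, as the interface text tells. Its arguments: {"type":"object","properties":{"commands":{"type":"array","items":{"type":"array","items":{"type":"array","items":{"type":"number"}}}},"newtons":{"type":"number"}},"required":["commands"]}

```bash
mkdir -p pics; ls; cat > h.py <<'E'
from rig import *
import numpy as np, cv2
def cam(n):
    p=camera_params(n); K=np.array(p["intrinsics"]); V=np.array(p["view"]); return p,K,V
def ray(n,uv):
    p,K,V=cam(n); d=np.linalg.inv(K)@[uv[0],uv[1],1]; d=np.array([d[0],-d[1],-d[2]])
    R=V[:3,:3]; return -R.T@V[:3,3], R.T@d
def atz(n,uv,z):
    o,d=ray(n,uv); return o+d*(z-o[2])/d[2]
def cloud(n,depth,mask=None):
    o=None; p,K,V=cam(n); m=depth>0
    if mask is not None: m&=mask
    r,c=np.nonzero(m); z=depth[r,c]
    q=np.linalg.inv(K)@np.stack([c,r,np.ones(len(c))]); q=q*z; q[1:]*=-1
    return (V[:3,:3].T@(q-V[:3,3:4])).T
E
python3 - <<'E'
from h import *
s=read_state();print({k:np.round(v,3) for k,v in s.items()})
for n in("side","top"):
    p,K,V=cam(n);print(n,p.keys(),K.round(1).tolist(),V.round(3).tolist())
    im,d=get_image(n);cv2.imwrite(f"pics/{n}0.png",im);np.save(f"{n}0.npy",d)
    for t in "large_pulley_mid small_pulley_mid long_spindle_mid short_spindle_mid large_mandrel small_mandrel long_rest short_rest bearing chuck_key".split():
        m=masks_of(t,n)
        for k in m[:2]:
            P=cloud(n,d,k["mask"])
            print(t,round(k["score"],2),np.round(k["at"]),k["mask"].sum(),np.median(P,0).round(1) if len(P) else None, np.percentile(P,[2,98],axis=0).round(0).tolist() if len(P) else None)
        if m: np.save(f"{n}_{t}.npy",m[0]["mask"])
E
```

```text
pics
{'t': np.float64(0.0), 'qpos': array([ 1.282,  0.508, -0.238,  1.501,  0.126,  1.149, -0.155]), 'dq': array([ 0.001, -0.   ,  0.001, -0.   ,  0.   ,  0.   , -0.   ]), 'tau': array([ 0.0000e+00, -6.2059e+01, -2.1870e+00, -2.4965e+01,  1.3000e-02,
        1.2000e-02,  0.0000e+00]), 'eef_pos': array([ 239.578, -576.744,  230.423]), 'eef_rot': array([-0.001,  0.981,  0.196, -0.   ]), 'ft_force': array([ 0.334,  0.444, -0.093]), 'ft_torque': array([-0.001, -0.037, -0.006]), 'grasp_force': np.float64(0.0), 'gripper_width': np.float64(85.729)}
side dict_keys(['intrinsics', 'view']) [[393.6, 0.0, 276.7], [0.0, 393.6, 205.5], [0.0, 0.0, 1.0]] [[0.958, -0.287, 0.013, -627.781], [0.212, 0.735, 0.645, -105.325], [-0.195, -0.615, 0.764, -1007.606], [0.0, 0.0, 0.0, 1.0]]
large_pulley_mid 0.95 [235. 303.] 631 [ 463.  -308.9   20. ] [[435.0, -330.0, 0.0], [493.0, -273.0, 37.0]]
small_pulley_mid 0.73 [265. 218.] 282 [601.8 -95.8  18. ] [[581.0, -109.0, -1.0], [625.0, -64.0, 33.0]]
long_spindle_mid 0.77 [208. 240.] 415 [ 440.2 -125.8   19. ] [[382.0, -150.0, 5.0], [500.0, -95.0, 25.0]]
long_spind
[... 1823 characters left out ...]
0], [501.0, -87.0, 28.0]]
small_mandrel 0.55 [202. 222.] 296 [596.  123.4  26.9] [[569.0, 100.0, 11.0], [626.0, 152.0, 52.0]]
long_rest 0.58 [142. 212.] 780 [621.3 293.3  23.4] [[562.0, 269.0, 17.0], [676.0, 319.0, 65.0]]
short_rest 0.61 [142. 267.] 557 [464.9 278.6  23.9] [[426.0, 256.0, 17.0], [500.0, 302.0, 66.0]]
short_rest 0.58 [269. 154.] 266 [792.7 -59.9  10.6] [[770.0, -97.0, -0.0], [842.0, 21.0, 16.0]]
bearing 0.78 [412. 234.] 217 [ 541.2 -446.1   14.2] [[518.0, -470.0, -1.0], [562.0, -421.0, 19.0]]
bearing 0.2 [272. 149.] 293 [798.  -71.9  10.5] [[771.0, -98.0, -1.0], [848.0, 18.0, 16.0]]
chuck_key 0.62 [267. 153.] 275 [793.6 -59.9  10.6] [[769.0, -97.0, -1.0], [846.0, 24.0, 16.0]]
```

View pics/top0.png

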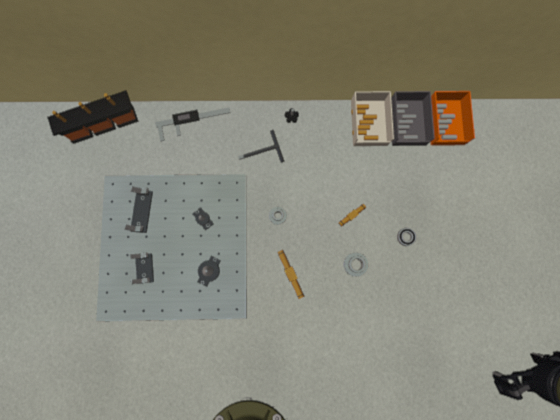

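View pics/side0.png

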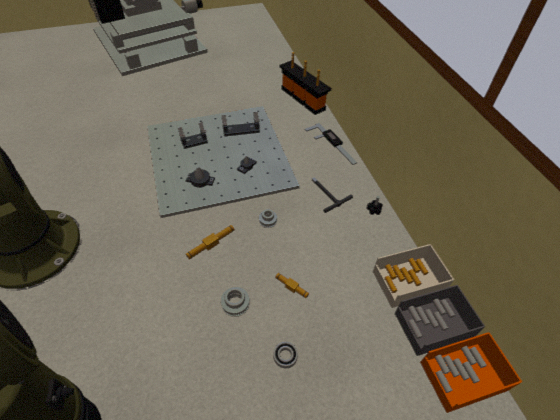

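The top view shows the spindles at (291,273) and (352,215), and the pulleys at (356,265) and (278,215). The bearing is at (406,237). The plate holds the rests at (142,211) and (144,268) and the posts at (203,218) and (208,271). The side view agrees. Next I measure exact poses from both depth clouds.

```bash
cat > m.py <<'E'
from h import *
def circ(P): 
    (c,r)=cv2.minEnclosingCircle(P[:,:2].astype(np.float32)); return np.round([*c,r],1), P[:,:2].mean(0).round(1)
def roi(C,x,y,r,z0,z1): return C[(np.hypot(C[:,0]-x,C[:,1]-y)<r)&(C[:,2]>z0)&(C[:,2]<z1)]
def rect(P): 
    c,s,a=cv2.minAreaRect(P[:,:2].astype(np.float32)); c0=P[:,:2]-P[:,:2].mean(0); u=np.linalg.svd(c0,full_matrices=False)[2][0]
    return np.round([*c,*s,a],1), np.degrees(np.arctan2(u[1],u[0])).round(1)
E
python3 - <<'E'
from m import *
for n in("top","side"):
    C=cloud(n,np.load(n+"0.npy")); print(n)
    f=roi(C,530,-200,40,-20,20);pl=roi(C,530,200,30,0,30);print("bench z",f[:,2].mean().round(2),f[:,2].std().round(2),"plate",np.median(pl[:,2]).round(2))
    b=np.median(f[:,2])
    for t,x,y,z0,z1 in [("LP",464,-296,28,45),("LPfl",464,-296,14,45),("SP",602,-86,26,45),("SPfl",602,-86,12,45),("LM",452,104,33,80),("LMtop",452,104,50,80),("LMsh",452,104,24,80),("SM",598,126,33,80),("SMtop",598,126,42,80),("SMsh",598,126,24,80)]:
        P=roi(C,x,y,45,z0+b,z1); print(t,len(P),*circ(P),"zmax",np.percentile(P[:,2],95).round(1))
    for t,x,y,r,z0 in [("LS",443,-117,85,5),("LSsq",443,-117,30,21),("SS",600,-292,60,4),("SSsq",600,-292,25,17),("LR",620,290,75,16),("LRheads",620,290,75,35),("LRtips",620,290,75,55),("SR",462,279,55,16),("SRheads",462,279,55,35),("SRtips",462,279,55,55),("bear",541,-446,45,8)]:
        P=roi(C,x,y,r,z0+b,90); print(t,len(P),*rect(P),P[:,:2].mean(0).round(1),"zmax",np.percentile(P[:,2],95).round(1))
E
```

```text
top
bench z 0.15 2.15 plate 12.22
LP 127 [ 464.8 -297.4   22.7] [ 464.5 -297.1] zmax 38.8
LPfl 357 [ 464.7 -297.8   32.8] [ 464.7 -296. ] zmax 38.1
SP 76 [603.8 -84.3  16.4] [603.7 -84.5] zmax 34.5
SPfl 208 [604.3 -84.5  24.5] [603.  -84.5] zmax 33.7
LM 107 [453.5 104.7  27.8] [452.6 103.2] zmax 64.0
LMtop 56 [453.9 104.5  11.4] [453.4 104.7] zmax 65.1
LMsh 376 [453.3 103.3  36.7] [453.4 104.4] zmax 58.4
SM 37 [595.8 120.6  14.5] [595.6 122.6] zmax 55.3
SMtop 23 [596.7 122.7   6.8] [596.  122.7] zmax 55.7
SMsh 163 [593.9 125.7  28.6] [595.3 122.8] zmax 50.8
LS 407 [ 447.2 -118.9  153.4  128.    75.7] -155.0 [ 440.8 -118.2] zmax 26.5
LSsq 124 [ 444.4 -115.9   52.8   23.2   25.5] -153.7 [ 443.  -116.6] zmax 27.8
SS 212 [ 604.  -292.   100.2   84.2   71.3] 123.7 [ 602.2 -293.9] zmax 22.9
SSsq 78 [ 600.1 -292.6   19.8   46.3   43.9] 127.1 [ 601.5 -293.1] zmax 23.5
LR 851 [618.7 293.3 139.9 142.2  41.2] 172.9 [620.6 293.9] zmax 63.4
LRheads 215 [620.5 294.4  48.8 118.4  83. ] 173.6 [621.2 296.1] zmax 65.9
LRtips 127 [620.6 294.4  48.8 117.9  83. ] 173.3 [617.7 296.9] zmax 66.2
SR 585 [458
[... 972 characters left out ...]
] -157.9 [ 441.6 -119.5] zmax 25.6
SS 293 [ 601.8 -297.2   37.    88.8   52.1] -53.4 [ 602.3 -299.4] zmax 20.6
SSsq 113 [ 599.2 -292.3   20.5   48.8   36.3] -53.0 [ 601.5 -296.4] zmax 21.3
LR 465 [616.  285.8 121.4 122.4  40.4] 173.1 [619.4 288.7] zmax 62.5
LRheads 130 [618.9 290.6  49.7 117.9  83.4] 173.2 [619.5 292.5] zmax 64.5
LRtips 67 [619.1 290.5  49.7 117.6  83.4] 171.8 [620.4 295.6] zmax 64.6
SR 361 [462.6 268.1  77.9  67.9   5.9] -174.1 [461.9 274.5] zmax 61.8
SRheads 129 [461.6 277.6  77.9  45.2   5. ] -173.6 [460.8 278. ] zmax 63.8
SRtips 64 [461.4 277.6  77.5  45.2   5. ] -175.7 [458.  281.6] zmax 64.0
bear 395 [ 539.2 -447.7   50.7   49.6   33.7] -126.3 [ 538.9 -448.3] zmax 16.2
```

```bash
cat > g.py <<'E'
from h import *
import sys
from scipy.spatial.transform import Rotation as R
s=read_state(); q=s["eef_rot"]; r=R.from_quat([q[1],q[2],q[3],q[0]]); M=r.as_matrix()
phi=np.degrees(np.arctan2(M[1,0],M[0,0]))
print("t",round(float(s["t"]),2),"tcp",np.round(s["eef_pos"],1),"phi",phi.round(1),"tilt",np.degrees(np.arccos(-M[2,2])).round(2),"w",round(float(s["gripper_width"]),1),"gf",round(float(s["grasp_force"]),1),"ft",np.round(s["ft_force"],1),"q",np.round(s["qpos"],2))
for a in sys.argv[1:]:
    x,y,z,f=map(float,a.split(","))
    dphi=(f-phi+90)%180-90 if f<900 else 0
    d=np.array([x,y,z])-s["eef_pos"]
    p=np.radians(phi+dphi); N=np.array([[np.cos(p),np.sin(p),0],[np.sin(p),-np.cos(p),0],[0,0,-1]])
    print("rz(rad)",np.radians(-dphi).round(4),"dist",np.hypot(*d[:2]).round(0),"tool now",(M.T@d).round(1),"after turn",(N@d).round(1))
    m=R.from_matrix(N.T); print("  tilt fix rotvec(tool)",(r.inv()*m).as_rotvec().round(4))
E
python3 g.py 464.5,-298.7,140,999
```

```text
t 1.1 tcp [ 239.8 -577.2  231.3] phi 22.6 tilt 0.0 w 85.8 gf 0.0 ft [ 0.1 -0.2 -0.2] q [ 1.28  0.51 -0.24  1.5   0.13  1.15 -0.15]
rz(rad) 0.0 dist 358.0 tool now [ 314.4 -170.9   91.3] after turn [ 314.4 -170.9   91.3]
  tilt fix rotvec(tool) [0. 0. 0.]
```

play_rows(
  commands=[
    [[0.039,-0.0215,0.0114,0,0,0,1],[0.039,-0.0215,0.0114,0,0,0,1],[0.039,-0.0215,0.0114,0,0,0,1],[0.039,-0.0215,0.0114,0,0,0,1],[0.039,-0.0215,0.0114,0,0,0,1],[0.039,-0.0215,0.0114,0,0,0,1],[0.039,-0.0215,0.0114,0,0,0,1],[0.039,-0.0204,0.0114,0,0,0,1]],
  ],
  newtons=60,
)

```text
t: 1.9
eef_pos: [463.3, -298.2, 139.9]
eef_rot: [0.0, 0.981, 0.196, 0.0]
ft_force: [1.4, -0.2, -0.3]
gripper_width: 85.0
grasp_force: 0.0
```

```bash
python3 g.py 464.5,-298.7,22,999
```

```text
t 1.9 tcp [ 463.3 -298.2  139.9] phi 22.6 tilt 0.03 w 85.0 gf 0.0 ft [ 1.4 -0.2 -0.3] q [ 0.7   0.49 -0.26  1.82  0.16  0.85 -0.82]
rz(rad) 0.0 dist 1.0 tool now [  0.8   0.9 117.9] after turn [  0.9   0.9 117.9]
  tilt fix rotvec(tool) [ 0.0005 -0.0003 -0.    ]
```

play_rows(
  commands=[
    [[0.001,0.001,0.03,0,0,0,1],[0,0,0.04,0,0,0,1],[0,0,0.03,0,0,0,1],[0,0,0.017,0,0,0,1],[0,0,0,0,0,0,1],[0,0,0,0,0,0,-1],[0,0,0,0,0,0,-1],[0,0,0,0,0,0,-1]],
  ],
)

```text
t: 2.7
eef_pos: [464.3, -300.5, 24.5]
eef_rot: [0.001, 0.981, 0.195, 0.001]
ft_force: [-5.8, 1.6, 44.5]
gripper_width: 44.2
grasp_force: 49.8
```

play_rows(
  commands=[
    [[0,0,0,0,0,0,-1],[0,0,0,0,0,0,-1],[0,0,0,0,0,0,-1]],
  ],
)

```text
t: 3.0
eef_pos: [464.3, -300.5, 25.0]
eef_rot: [0.001, 0.981, 0.195, 0.001]
ft_force: [-1.7, 1.9, 9.9]
gripper_width: 43.2
grasp_force: 59.4
```

```bash
python3 g.py 453.5,102.3,160,999
```

```text
t 3.0 tcp [ 464.3 -300.5   25. ] phi 22.5 tilt 0.14 w 43.2 gf 59.4 ft [-1.7  1.9  9.9] q [ 0.67  0.65 -0.21  1.93  0.23  0.58 -0.88]
rz(rad) 0.0 dist 403.0 tool now [ 144.6 -375.9 -135.5] after turn [ 144.4 -376.2 -135. ]
  tilt fix rotvec(tool) [ 0.002  -0.0014 -0.    ]
```

play_rows(
  commands=[
    [[0,0,-0.01,0,0,0,-1],[0,0,-0.03,0,0,0,-1],[0,0,-0.04,0,0,0,-1],[0,0,-0.04,0,0,0,-1],[0,0,-0.02,0,0,0,-1],[0,0,0,0,0,0,-1]],
  ],
)

```text
t: 3.6
eef_pos: [465.3, -301.2, 167.3]
eef_rot: [0.003, 0.981, 0.195, 0.003]
ft_force: [0.3, 0.2, -1.5]
gripper_width: 43.1
grasp_force: 61.5
```

```bash
python3 g.py 453.5,102.3,160,999
python3 - <<'E'
from m import *
T=read_state()["eef_pos"]
for n in("top","side"):
    im,d=get_image(n);C=cloud(n,d);cv2.imwrite(f"pics/{n}1.png",im[200:380,200:440] if n=="side" else im[180:320,280:440])
    P=roi(C,T[0],T[1],60,T[2]-40,T[2]-1); print(n,len(P),circ(P),np.percentile(P[:,2],[2,50,98]).round(1))
    Q=roi(C,464,-299,30,-10,60);print("spot z",np.median(Q[:,2]) if len(Q) else None)
    cv2.imwrite(f"pics/{n}1b.png",cv2.resize(im[180:340,220:420],None,fx=4,fy=4)) 
E
```

```text
t 3.6 tcp [ 465.3 -301.2  167.3] phi 22.5 tilt 0.41 w 43.1 gf 61.5 ft [ 0.3  0.2 -1.5] q [ 0.72  0.46 -0.28  1.79  0.16  0.91 -0.8 ]
rz(rad) 0.0 dist 404.0 tool now [ 143.8 -377.2    5.7] after turn [ 143.9 -377.1    7.3]
  tilt fix rotvec(tool) [ 0.0059 -0.0041 -0.    ]
top 137 (array([ 466.7, -299.5,   32.6]), array([ 473.8, -283.8])) [143.3 161.8 165.4]
spot z 0.1015025109725799
side 401 (array([ 464.7, -302.7,   32.5]), array([ 457.1, -315.7])) [140.1 158.1 165. ]
spot z -0.7703280080298545
```

View pics/side1b.png

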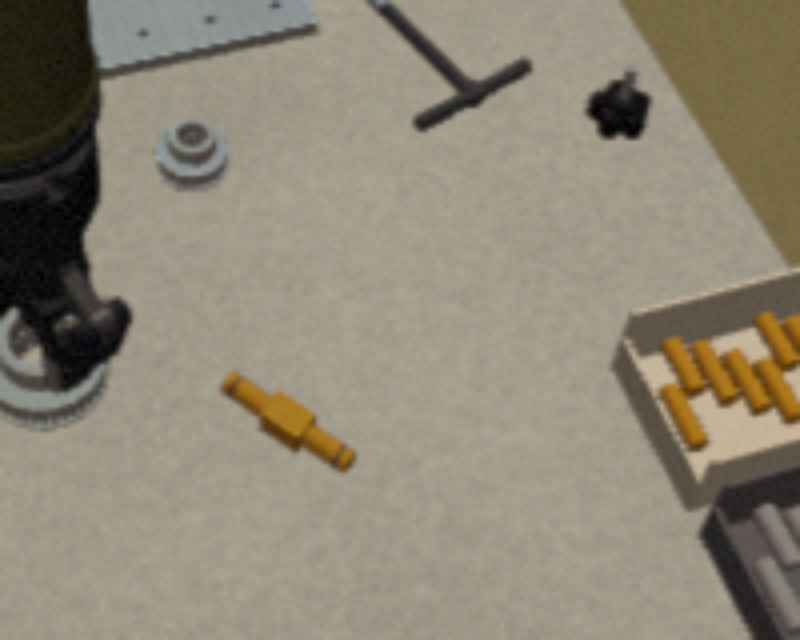

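The side crop shows the large pulley gripped by the hub at about (50,350) and held level. Both cameras put its axis on the TCP.

play_rows(
  commands=[
    [[0.0144,-0.0377,0,0,0,0,-1],[0.0144,-0.0377,0,0,0,0,-1],[0.0144,-0.0377,0,0,0,0,-1],[0.0144,-0.0377,0,0,0,0,-1],[0.0144,-0.0377,0,0,0,0,-1],[0.0144,-0.0377,0,0,0,0,-1],[0.0144,-0.0377,0,0,0,0,-1],[0.0144,-0.0377,0,0,0,0,-1]],
  ],
)

```text
t: 4.5
eef_pos: [453.0, 23.9, 161.9]
eef_rot: [-0.0, 0.981, 0.196, -0.001]
ft_force: [1.3, 0.2, -1.4]
gripper_width: 42.7
grasp_force: 61.5
```

play_rows(
  commands=[
    [[0.0144,-0.0377,0,0,0,0,-1],[0.0142,-0.0379,0,0,0,0,-1],[0,0,0,0,0,0,-1],[0,0,0,0,0,0,-1]],
  ],
)

```text
t: 4.9
eef_pos: [450.7, 104.0, 162.0]
eef_rot: [-0.0, 0.98, 0.197, -0.001]
ft_force: [-0.2, -1.3, -2.2]
gripper_width: 42.9
grasp_force: 61.6
```

```bash
python3 g.py 453.5,102.3,55,999
python3 - <<'E'
from m import *
T=read_state()["eef_pos"]
for n in("top","side"):
    im,d=get_image(n);C=cloud(n,d)
    P=roi(C,T[0],T[1],60,T[2]-30,T[2]-1); print(n,len(P),circ(P),np.percentile(P[:,2],[2,50,98]).round(1))
E
```

```text
t 4.9 tcp [450.7 104.  162. ] phi 22.7 tilt 0.15 w 42.9 gf 61.6 ft [-0.2 -1.3 -2.2] q [-0.01  0.35 -0.36  2.01  0.17  0.81 -1.64]
rz(rad) 0.0 dist 3.0 tool now [  2.2   2.7 107. ] after turn [  1.9   2.7 107. ]
  tilt fix rotvec(tool) [-0.0006  0.0025 -0.    ]
top 91 (array([451.7,  99.2,  32. ]), array([439.1,  83.9])) [136.5 156.6 160.2]
side 286 (array([450.7, 101.8,  34.7]), array([449.5,  86. ])) [137.  154.  159.9]
```

play_rows(
  commands=[
    [[0.002,0.0027,0,0,0,0,-1],[0,0,0.03,0,0,0,-1],[0,0,0.03,0,0,0,-1],[0,0,0.01,0,0,0,-1],[0,0,0.008,0,0,0,-1],[0,0,0.008,0,0,0,-1],[0,0,0.006,0,0,0,-1],[0,0,0,0,0,0,-1]],
  ],
)

```text
t: 5.8
eef_pos: [454.2, 102.1, 70.9]
eef_rot: [-0.0, 0.981, 0.196, -0.0]
ft_force: [-1.1, 1.2, -2.0]
gripper_width: 42.9
grasp_force: 61.6
```

play_rows(
  commands=[
    [[0,0,0.004,0,0,0,-1],[0,0,0.004,0,0,0,-1],[0,0,0.003,0,0,0,-1],[0,0,0.002,0,0,0,-1],[0,0,0.002,0,0,0,-1],[0,0,0,0,0,0,-1]],
  ],
)

```text
t: 6.4
eef_pos: [453.9, 103.2, 56.4]
eef_rot: [-0.001, 0.981, 0.197, -0.0]
ft_force: [-3.5, 6.2, 0.6]
gripper_width: 43.2
grasp_force: 61.9
```

play_rows(
  commands=[
    [[0,0,0.002,0,0,0,-1],[0,0,0.001,0,0,0,-1],[0,0,0,0,0,0,-1]],
  ],
)

```text
t: 6.7
eef_pos: [453.3, 103.1, 54.9]
eef_rot: [-0.0, 0.98, 0.197, -0.0]
ft_force: [-11.4, 3.8, 24.3]
gripper_width: 43.1
grasp_force: 64.3
```

play_rows(
  commands=[
    [[0,0,-0.001,0,0,0,0.4],[0,0,0,0,0,0,1],[0,0,0,0,0,0,1],[0,0,0,0,0,0,1],[0,0,-0.02,0,0,0,1],[0,0,-0.04,0,0,0,1],[0,0,-0.04,0,0,0,1],[0,0,0,0,0,0,1]],
  ],
)

```text
t: 7.5
eef_pos: [457.3, 102.4, 158.4]
eef_rot: [-0.0, 0.981, 0.195, 0.004]
ft_force: [0.2, -0.6, 0.0]
gripper_width: 85.4
grasp_force: 0.0
```

```bash
python3 g.py 443,-118,120,25 603.5,-85.8,120,999
```

```text
t 7.5 tcp [457.3 102.4 158.4] phi 22.5 tilt 0.45 w 85.4 gf 0.0 ft [ 0.2 -0.6  0. ] q [-0.    0.36 -0.36  2.01  0.18  0.8  -1.65]
rz(rad) -0.0431 dist 221.0 tool now [-97.9 198.   37.9] after turn [-106.1  193.7   38.4]
  tilt fix rotvec(tool) [ 0.0015 -0.0077 -0.0431]
rz(rad) 0.0 dist 238.0 tool now [ 62.7 229.8  39.1] after turn [ 63.  229.8  38.4]
  tilt fix rotvec(tool) [ 0.0013 -0.0078 -0.    ]
```

play_rows(
  commands=[
    [[0,0,0,0,0,-0.043,1],[-0.0175,0.0323,0.0064,0,0,0,1],[-0.0175,0.0323,0.0064,0,0,0,1],[-0.0175,0.0323,0.0064,0,0,0,1],[-0.0175,0.0323,0.0064,0,0,0,1],[-0.0175,0.0323,0.0064,0,0,0,1],[-0.0175,0.0323,0.0064,0,0,0,1],[0,0,0,0,0,0,1]],
  ],
)

```text
t: 8.3
eef_pos: [439.9, -123.8, 114.3]
eef_rot: [0.001, 0.977, 0.213, -0.001]
ft_force: [-0.9, 0.6, -1.0]
gripper_width: 85.5
grasp_force: 0.0
```

```bash
python3 g.py 443,-118,5,25
python3 - <<'E'
from m import *
for n in("top","side"):
    im,d=get_image(n);C=cloud(n,d);cv2.imwrite(f"pics/{n}2.png",im)
    P=roi(C,453.5,102.3,45,38,90);print(n,len(P),circ(P),np.percentile(P[:,2],[5,50,95]).round(1))
    P=roi(C,453.5,102.3,45,58,90);print(n,len(P),circ(P),np.percentile(P[:,2],[5,50,95]).round(1))
E
```

```text
t 8.3 tcp [ 439.9 -123.8  114.3] phi 24.6 tilt 0.18 w 85.5 gf 0.0 ft [-0.9  0.6 -1. ] q [ 0.45  0.41 -0.32  2.09  0.21  0.68 -1.15]
rz(rad) -0.0074 dist 7.0 tool now [  5.6  -4.  109.3] after turn [  5.3  -3.9 109.3]
  tilt fix rotvec(tool) [ 0.0004  0.0031 -0.0074]
top 475 (array([454.6, 104.2,  33.1]), array([454., 103.])) [46.6 51.8 68.1]
top 160 (array([454.5, 103.9,  23. ]), array([454. , 103.7])) [59.5 65.2 69.2]m.py:3: RuntimeWarning: Mean of empty slice.
  (c,r)=cv2.minEnclosingCircle(P[:,:2].astype(np.float32)); return np.round([*c,r],1), P[:,:2].mean(0).round(1)
  ret = um.true_divide(
Traceback (most recent call last):
IndexError: index -1 is out of bounds for axis 0 with size 0
```

play_rows(
  commands=[
    [[0.0054,-0.004,0.02,0,0,-0.007,1],[0,0,0.035,0,0,0,1],[0,0,0.035,0,0,0,1],[0,0,0.013,0,0,0,1],[0,0,0.004,0,0,0,1],[0,0,0,0,0,0,1]],
  ],
)

```text
t: 9.0
eef_pos: [444.8, -111.3, 8.5]
eef_rot: [-0.0, 0.975, 0.221, -0.0]
ft_force: [0.1, 0.1, 0.1]
gripper_width: 85.1
grasp_force: 0.0
```

```bash
python3 g.py 443,-118,5,25
```

```text
t 9.0 tcp [ 444.8 -111.3    8.5] phi 25.5 tilt 0.05 w 85.1 gf 0.0 ft [0.1 0.1 0.1] q [ 0.34  0.59 -0.22  2.18  0.33  0.39 -1.27]
rz(rad) 0.0093 dist 7.0 tool now [-4.5  5.3  3.5] after turn [-4.4  5.3  3.5]
  tilt fix rotvec(tool) [-0.0008  0.0003  0.0093]
```

play_rows(
  commands=[
    [[-0.0045,0.0053,0.0025,0,0,0.009,1],[0,0,0,0,0,0,1],[0,0,0,0,0,0,-1],[0,0,0,0,0,0,-1],[0,0,0,0,0,0,-1],[0,0,0,0,0,0,-1],[0,0,0,0,0,0,-1],[0,0,0,0,0,0,-1]],
  ],
  newtons=80,
)

```text
t: 9.8
eef_pos: [442.7, -118.9, 6.6]
eef_rot: [-0.0, 0.976, 0.216, -0.0]
ft_force: [-1.9, 1.7, 8.4]
gripper_width: 22.1
grasp_force: 78.7
```

play_rows(
  commands=[
    [[0,0,-0.01,0,0,0,-1],[0,0,-0.03,0,0,0,-1],[0,0,-0.04,0,0,0,-1],[0,0,-0.04,0,0,0,-1],[0,0,-0.03,0,0,0,-1],[0,0,0,0,0,0,-1],[0,0,0,0,0,0,-1]],
  ],
)

```text
t: 10.5
eef_pos: [442.5, -119.4, 156.4]
eef_rot: [0.0, 0.977, 0.215, 0.0]
ft_force: [0.1, 0.3, -5.2]
gripper_width: 22.2
grasp_force: 79.6
```

```bash
python3 g.py 619.8,292.5,155,-6.8
python3 - <<'E'
from m import *
T=read_state()["eef_pos"]
for n in("top","side"):
    im,d=get_image(n);C=cloud(n,d)
    P=roi(C,T[0],T[1],85,T[2]-20,T[2]+25)
    # spindle pixels: orange colour
    hsv=cv2.cvtColor(im,cv2.COLOR_BGR2HSV); mk=(hsv[...,0]>8)&(hsv[...,0]<25)&(hsv[...,1]>150)
    P=roi(cloud(n,d,mk),T[0],T[1],85,T[2]-25,T[2]+30)
    if len(P)>5: 
        u=np.array([np.cos(np.radians(25)),np.sin(np.radians(25))]); a=(P[:,:2]-T[:2])@u
        print(n,len(P),rect(P),"along",np.percentile(a,[0,1,99,100]).round(1),P[:,2].min().round(1),P[:,2].max().round(1),"slope",np.degrees(np.polyfit(a,P[:,2],1)[0]).round(1))
E
```

```text
t 10.5 tcp [ 442.5 -119.4  156.4] phi 24.9 tilt 0.04 w 22.2 gf 79.6 ft [ 0.1  0.3 -5.2] q [ 0.48  0.35 -0.37  2.03  0.18  0.79 -1.12]
rz(rad) 0.5531 dist 448.0 tool now [ 334.2 -299.     1.3] after turn [ 127.3 -430.     1.4]
  tilt fix rotvec(tool) [ 5.000e-04 -4.000e-04  5.531e-01]
side 312 (array([ 442.2, -124.9,  138.2,   34.4,   15.4]), np.float64(-155.5)) along [-72.5 -71.9  65.7  67.5] 151.4 182.6 slope -0.0
```

play_rows(
  commands=[
    [[0,0,0,0,0,0.138,-1],[0,0,0,0,0,0.138,-1],[0,0,0,0,0,0.138,-1],[0,0,0,0,0,0.139,-1],[0.0129,-0.043,0,0,0,0,-1],[0.0129,-0.043,0,0,0,0,-1],[0.0129,-0.043,0,0,0,0,-1],[0.0129,-0.043,0,0,0,0,-1]],
  ],
)

```text
t: 11.4
eef_pos: [513.8, 47.0, 154.3]
eef_rot: [0.0, 0.998, -0.059, -0.002]
ft_force: [1.1, 0.1, -4.5]
gripper_width: 21.7
grasp_force: 79.6
```

play_rows(
  commands=[
    [[0.0129,-0.043,0,0,0,0,-1],[0.0129,-0.043,0,0,0,0,-1],[0.0129,-0.043,0,0,0,0,-1],[0.0129,-0.043,0,0,0,0,-1],[0.0129,-0.043,0,0,0,0,-1],[0.0129,-0.043,0,0,0,0,-1],[0,0,0,0,0,0,-1],[0,0,0,0,0,0,-1]],
  ],
)

```text
t: 12.2
eef_pos: [620.1, 293.7, 152.9]
eef_rot: [0.001, 0.998, -0.058, -0.002]
ft_force: [-0.2, -1.3, -4.5]
gripper_width: 21.9
grasp_force: 80.0
```

```bash
python3 g.py 621.8,292.3,53.6,-6.8
```

```text
t 12.2 tcp [620.1 293.7 152.9] phi -6.6 tilt 0.29 w 21.9 gf 80.0 ft [-0.2 -1.3 -4.5] q [-0.35  0.67 -0.24  1.42  0.16  1.08 -2.3 ]
rz(rad) 0.0033 dist 2.0 tool now [ 2.2  0.9 99.3] after turn [ 1.8  1.2 99.3]
  tilt fix rotvec(tool) [0.0025 0.0043 0.0033]
```

play_rows(
  commands=[
    [[0.002,0.001,0.015,0,0,0.003,-1],[0,0,0.03,0,0,0,-1],[0,0,0.025,0,0,0,-1],[0,0,0.01,0,0,0,-1],[0,0,0.008,0,0,0,-1],[0,0,0.004,0,0,0,-1],[0,0,0,0,0,0,-1]],
  ],
)

```text
t: 12.9
eef_pos: [623.8, 291.1, 64.4]
eef_rot: [-0.0, 0.998, -0.061, 0.0]
ft_force: [-0.3, -1.0, -4.2]
gripper_width: 21.8
grasp_force: 79.9
```

```bash
python3 g.py 621.8,292.3,53.6,-6.8; python3 - <<'E'
from h import *
for n in("top","side"):
    im,d=get_image(n); cv2.imwrite(f"pics/{n}3.png",cv2.resize(im[90:190,190:310] if n=="side" else im[160:260,80:200],None,fx=5,fy=5))
E
```

```text
t 12.9 tcp [623.8 291.1  64.4] phi -7.0 tilt 0.02 w 21.8 gf 79.9 ft [-0.3 -1.  -4.2] q [-0.35  0.75 -0.22  1.51  0.19  0.9  -2.32]
rz(rad) -0.003 dist 2.0 tool now [-2.1 -1.  10.8] after turn [-2.1 -1.  10.8]
  tilt fix rotvec(tool) [-0.0002 -0.0004 -0.003 ]
```

View pics/side3.png

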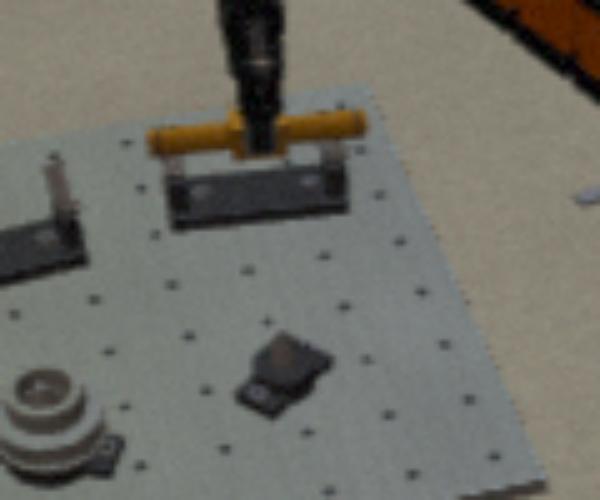

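The side crop shows the spindle level over both V-heads at (175,165) and (335,150), and well centred. The large pulley sits on its post. I keep lowering.

play_rows(
  commands=[
    [[-0.002,-0.0005,0.004,0,0,0,-1],[0,0,0.003,0,0,0,-1],[0,0,0.002,0,0,0,-1],[0,0,0.001,0,0,0,-1],[0,0,0,0,0,0,-1],[0,0,0,0,0,0,-1]],
  ],
)

```text
t: 13.6
eef_pos: [621.9, 293.1, 54.8]
eef_rot: [-0.001, 0.998, -0.06, 0.0]
ft_force: [-1.3, 3.6, 1.3]
gripper_width: 21.7
grasp_force: 80.8
```

play_rows(
  commands=[
    [[0,0.0005,0.001,0,0,0,-1],[0,0,0.001,0,0,0,-1],[0,0,0,0,0,0,-1]],
  ],
)

```text
t: 13.9
eef_pos: [622.2, 293.6, 54.2]
eef_rot: [-0.002, 0.998, -0.06, 0.001]
ft_force: [-2.7, 4.0, 8.9]
gripper_width: 21.8
grasp_force: 81.9
```

play_rows(
  commands=[
    [[0,0,0,0,0,0,0],[0,0,0,0,0,0,0.5],[0,0,0,0,0,0,1],[0,0,0,0,0,0,1],[0,0,-0.02,0,0,0,1],[0,0,-0.04,0,0,0,1],[0,0,-0.04,0,0,0,1],[0,0,0,0,0,0,1]],
  ],
)

```text
t: 14.7
eef_pos: [624.4, 293.0, 158.4]
eef_rot: [-0.003, 0.998, -0.061, 0.004]
ft_force: [0.3, -0.3, 0.4]
gripper_width: 85.5
grasp_force: 0.0
```

```bash
python3 g.py 603.5,-85.8,120,999
```

```text
t 14.7 tcp [624.4 293.  158.4] phi -7.0 tilt 0.57 w 85.5 gf 0.0 ft [ 0.3 -0.3  0.4] q [-0.34  0.66 -0.24  1.42  0.16  1.07 -2.3 ]
rz(rad) 0.0 dist 379.0 tool now [ 24.9 378.7  36.5] after turn [ 25.3 378.5  38.4]
  tilt fix rotvec(tool) [-0.0055 -0.0082  0.    ]
```

play_rows(
  commands=[
    [[0.003,0.0473,0.0043,0,0,0,1],[0.003,0.0473,0.0043,0,0,0,1],[0.003,0.0473,0.0043,0,0,0,1],[0.003,0.0473,0.0043,0,0,0,1],[0.003,0.0473,0.0043,0,0,0,1],[0.003,0.0473,0.0043,0,0,0,1],[0.003,0.0473,0.0043,0,0,0,1],[0.003,0.0473,0.0043,0,0,0,1]],
  ],
)

```text
t: 15.5
eef_pos: [599.0, -89.1, 117.3]
eef_rot: [0.0, 0.998, -0.061, -0.0]
ft_force: [-0.1, -0.4, 0.0]
gripper_width: 85.3
grasp_force: 0.0
```

play_rows(
  commands=[
    [[0,0,0.02,0,0,0,1],[0,0,0.03,0,0,0,1],[0,0,0,0,0,0,1],[0,0,0,0,0,0,1]],
  ],
)

```text
t: 15.9
eef_pos: [599.3, -86.7, 67.6]
eef_rot: [-0.0, 0.998, -0.06, -0.001]
ft_force: [1.4, 0.1, 1.0]
gripper_width: 85.5
grasp_force: 0.0
```

```bash
python3 g.py 603.5,-85.8,22,-6.8
python3 - <<'E'
from m import *
for n in("top","side"):
    im,d=get_image(n);C=cloud(n,d)
    u=np.radians(-6.8);u=np.array([np.cos(u),np.sin(u)]);v=np.array([-u[1],u[0]])
    hsv=cv2.cvtColor(im,cv2.COLOR_BGR2HSV); mk=(hsv[...,0]>8)&(hsv[...,0]<25)&(hsv[...,1]>150)
    P=roi(cloud(n,d,mk),620,292,90,30,90);r=P[:,:2]-[619.8,292.5]
    print(n,len(P),rect(P),"along",np.percentile(r@u,[0,100]).round(1),"lat",np.percentile(r@v,[2,50,98]).round(1),"z",np.percentile(P[:,2],[5,50,98]).round(1))
E
```

```text
t 15.9 tcp [599.3 -86.7  67.6] phi -6.9 tilt 0.09 w 85.5 gf 0.0 ft [1.4 0.1 1. ] q [ 0.24  0.65 -0.23  1.75  0.2   0.77 -1.77]
rz(rad) -0.0022 dist 4.0 tool now [ 4.2 -1.4 45.6] after turn [ 4.1 -1.4 45.6]
  tilt fix rotvec(tool) [-0.0001  0.0015 -0.0022]
top 157 (array([617.9, 294.8,  18.7, 125.2,  84.9]), np.float64(173.7)) along [-64.8  60.4] lat [-5.5  0.7 10.8] z [63.8 67.6 73.9]
side 173 (array([596.5, 294.6,  26.4,  82.5,  81.3]), np.float64(171.4)) along [-64.9  17.6] lat [-14.3  -6.7  10.1] z [51.9 64.4 72.1]
```

play_rows(
  commands=[
    [[0.0041,-0.0014,0.02,0,0,0,1],[0,0,0.02,0,0,0,1],[0,0,0.0045,0,0,0,1],[0,0,0,0,0,0,1],[0,0,0,0,0,0,-1],[0,0,0,0,0,0,-1],[0,0,0,0,0,0,-1],[0,0,0,0,0,0,-1]],
  ],
  newtons=60,
)

```text
t: 16.8
eef_pos: [604.3, -86.2, 24.3]
eef_rot: [0.0, 0.998, -0.061, 0.001]
ft_force: [-2.7, 1.5, 11.2]
gripper_width: 29.1
grasp_force: 58.8
```

play_rows(
  commands=[
    [[0,0,0,0,0,0,-1],[0,0,0,0,0,0,-1]],
  ],
)

```text
t: 17.0
eef_pos: [604.3, -86.2, 24.5]
eef_rot: [0.0, 0.998, -0.061, 0.001]
ft_force: [-1.9, -0.8, 7.6]
gripper_width: 29.5
grasp_force: 58.7
```

play_rows(
  commands=[
    [[0,0,-0.01,0,0,0,-1],[0,0,-0.03,0,0,0,-1],[0,0,-0.04,0,0,0,-1],[0,0,-0.03,0,0,0,-1],[0,0,0,0,0,0,-1],[0,0,0,0,0,0,-1]],
  ],
)

```text
t: 17.6
eef_pos: [604.0, -86.2, 134.2]
eef_rot: [0.0, 0.998, -0.061, 0.001]
ft_force: [0.1, 0.1, -1.2]
gripper_width: 29.4
grasp_force: 59.4
```

```bash
python3 g.py 596.4,121.5,130,999
python3 - <<'E'
from m import *
T=read_state()["eef_pos"]
for n in("top","side"):
    im,d=get_image(n);C=cloud(n,d)
    P=roi(C,T[0],T[1],60,T[2]-30,T[2]-2); print(n,len(P),circ(P),np.percentile(P[:,2],[2,50,98]).round(1))
E
```

```text
t 17.6 tcp [604.  -86.2 134.2] phi -7.0 tilt 0.09 w 29.4 gf 59.4 ft [ 0.1  0.1 -1.2] q [ 0.26  0.57 -0.25  1.67  0.17  0.91 -1.75]
rz(rad) 0.0 dist 208.0 tool now [ -32.7 -205.2    4.2] after turn [ -32.7 -205.2    4.2]
  tilt fix rotvec(tool) [ 0.0001 -0.0016 -0.    ]m.py:3: RuntimeWarning: Mean of empty slice.
  (c,r)=cv2.minEnclosingCircle(P[:,:2].astype(np.float32)); return np.round([*c,r],1), P[:,:2].mean(0).round(1)
  ret = um.true_divide(
Traceback (most recent call last):
IndexError: index -1 is out of bounds for axis 0 with size 0
```

play_rows(
  commands=[
    [[-0.0065,-0.041,0,0,0,0,-1],[-0.0065,-0.041,0,0,0,0,-1],[-0.0065,-0.041,0,0,0,0,-1],[-0.0065,-0.041,0,0,0,0,-1],[-0.0065,-0.041,0,0,0,0,-1],[0,0,0,0,0,0,-1],[0,0,0.02,0,0,0,-1],[0,0,0,0,0,0,-1]],
  ],
)

```text
t: 18.45
eef_pos: [594.0, 120.9, 109.9]
eef_rot: [0.001, 0.998, -0.06, -0.003]
ft_force: [-0.7, -0.6, -0.5]
gripper_width: 29.5
grasp_force: 59.5
```

play_rows(
  commands=[
    [[0,0,0,0,0,0,-1],[0,0,0,0,0,0,-1]],
  ],
)

```text
t: 18.65
eef_pos: [596.5, 120.9, 113.4]
eef_rot: [0.0, 0.998, -0.061, -0.0]
ft_force: [0.4, 0.6, -0.5]
gripper_width: 29.5
grasp_force: 59.5
```

```bash
python3 g.py 596.4,121.5,54.5,999
python3 - <<'E'
from m import *
T=read_state()["eef_pos"]
for n in("top","side"):
    im,d=get_image(n);C=cloud(n,d)
    P=roi(C,T[0],T[1],60,T[2]-30,T[2]-3); print(n,len(P))
    if len(P):print(circ(P),np.percentile(P[:,2],[2,50,98]).round(1))
    cv2.imwrite(f"pics/{n}4.png",cv2.resize(im[110:220,190:310] if n=="side" else im[160:260,140:260],None,fx=5,fy=5))
E
```

```text
t 18.65 tcp [596.5 120.9 113.4] phi -7.0 tilt 0.02 w 29.5 gf 59.5 ft [ 0.4  0.6 -0.5] q [-0.09  0.6  -0.24  1.7   0.18  0.87 -2.1 ]
rz(rad) 0.0 dist 1.0 tool now [-0.1 -0.6 58.9] after turn [-0.1 -0.6 58.9]
  tilt fix rotvec(tool) [0.0001 0.0003 0.    ]
top 39
(array([580.8, 108.1,  13.6]), array([579.8, 108.7])) [ 88.1 106.  110. ]
side 150
(array([595.1, 119. ,  25.1]), array([592.8, 107.4])) [ 88.6 103.7 109.2]
```

View pics/side4.png

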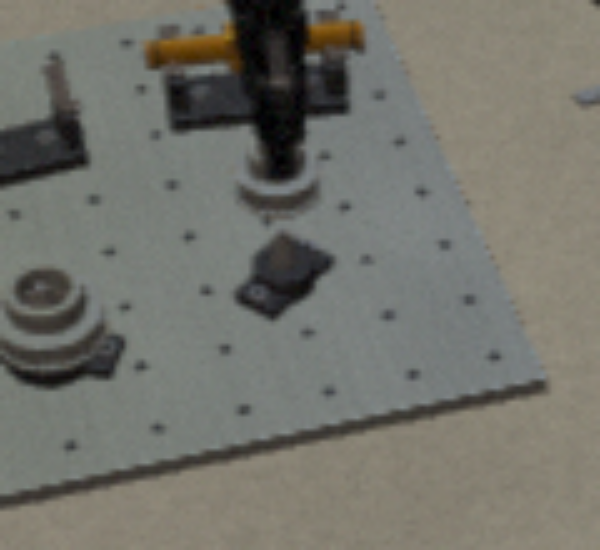

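The side crop shows the small pulley level above its post, at (278,185) against (285,240). The cloud puts it about 1.5 mm off, so I correct that and lower.

play_rows(
  commands=[
    [[0.001,-0.0015,0.02,0,0,0,-1],[0,0,0.012,0,0,0,-1],[0,0,0.008,0,0,0,-1],[0,0,0.005,0,0,0,-1],[0,0,0.004,0,0,0,-1],[0,0,0.003,0,0,0,-1],[0,0,0,0,0,0,-1],[0,0,0,0,0,0,-1]],
  ],
)

```text
t: 19.55
eef_pos: [597.7, 122.8, 61.6]
eef_rot: [-0.0, 0.998, -0.061, 0.0]
ft_force: [0.5, 0.1, -2.0]
gripper_width: 29.6
grasp_force: 59.5
```

play_rows(
  commands=[
    [[0,0,0.002,0,0,0,-1],[0,0,0.002,0,0,0,-1],[0,0,0.002,0,0,0,-1],[0,0,0.001,0,0,0,-1],[0,0,0,0,0,0,-1],[0,0,0,0,0,0,-1]],
  ],
)

```text
t: 20.15
eef_pos: [597.5, 122.7, 54.5]
eef_rot: [0.0, 0.998, -0.061, -0.0]
ft_force: [-1.8, -1.3, 2.6]
gripper_width: 29.0
grasp_force: 59.9
```

Contact is starting, so I press 1 mm further, then release and lift while the gripper turns toward the short spindle.

play_rows(
  commands=[
    [[0,0,0.001,0,0,0,-1],[0,0,0,0,0,0,-1]],
  ],
)

```text
t: 20.35
eef_pos: [597.5, 122.7, 54.4]
eef_rot: [0.0, 0.998, -0.061, 0.0]
ft_force: [-4.4, -1.2, 12.1]
gripper_width: 28.9
grasp_force: 60.9
```

play_rows(
  commands=[
    [[0,0,0,0,0,0,0],[0,0,0,0,0,0,1],[0,0,0,0,0,0,1],[0,0,0,0,0,0,1],[0,0,-0.02,0,0,0,1],[0,0,-0.04,0,0,0,1],[0,0,-0.04,0,0,0,1],[0,0,0,0,0,0,1]],
  ],
)

```text
t: 21.15
eef_pos: [600.6, 123.8, 158.7]
eef_rot: [-0.001, 0.998, -0.061, 0.004]
ft_force: [1.0, -0.1, 0.0]
gripper_width: 85.8
grasp_force: 0.0
```

```bash
python3 g.py 600.8,-293.5,100,126
```

```text
t 21.15 tcp [600.6 123.8 158.7] phi -7.0 tilt 0.54 w 85.8 gf 0.0 ft [ 1.  -0.1  0. ] q [-0.09  0.55 -0.25  1.64  0.16  0.96 -2.09]
rz(rad) 0.8211 dist 417.0 tool now [ 50.2 414.4  57.8] after turn [337.7 245.1  58.7]
  tilt fix rotvec(tool) [-0.0068 -0.0068  0.8211]
```

play_rows(
  commands=[
    [[0.0056,0.046,0.0,0,0,0,1],[0.0056,0.046,0,0,0,0,1],[0.0056,0.046,0,0,0,0,1],[0.0056,0.046,0,0,0,0,1],[0.0056,0.046,0,0,0,0,1],[0.0056,0.046,0,0,0,0,1],[0.0056,0.046,0,0,0,0,1],[0.0056,0.046,0,0,0,0,1]],
  ],
)

```text
t: 21.95
eef_pos: [597.1, -249.9, 152.6]
eef_rot: [-0.0, 0.998, -0.061, -0.0]
ft_force: [1.1, 0.5, 0.2]
gripper_width: 85.6
grasp_force: 0.0
```

play_rows(
  commands=[
    [[0.0056,0.046,0.0,0,0,0,1],[0,0,0.01,0,0,0.137,1],[0,0,0.01,0,0,0.137,1],[0,0,0.01,0,0,0.137,1],[0,0,0.01,0,0,0.137,1],[0,0,0.01,0,0,0.137,1],[0,0,0.01,0,0,0.136,1],[0,0,0,0,0,0,1]],
  ],
)

```text
t: 22.75
eef_pos: [596.5, -293.6, 91.1]
eef_rot: [0.0, 0.891, -0.455, -0.002]
ft_force: [-0.8, 0.2, -0.9]
gripper_width: 85.2
grasp_force: 0.0
```

```bash
python3 - <<'E'
from m import *
for n in("top","side"):
    im,d=get_image(n);C=cloud(n,d)
    for t,z in(("SP",58),("SPfl",38)):
        P=roi(C,596.5,122,40,z,90);print(n,t,len(P),circ(P),np.percentile(P[:,2],[5,50,95]).round(1))
E
python3 g.py 600.8,-293.5,5,126
```

```text
top SP 74 (array([597.4, 122.6,  16.4]), array([596.5, 122.1])) [59.  62.  64.8]
top SPfl 254 (array([597.9, 123.2,  24.9]), array([596.5, 122. ])) [43.6 49.6 63.7]
side SP 33 (array([594. , 120.8,  16.3]), array([590.2, 118.8])) [58.6 60.6 62.9]
side SPfl 145 (array([594.4, 118.7,  24. ]), array([590.9, 114.5])) [40.9 49.2 61.7]
t 22.85 tcp [ 597.4 -294.1   92.9] phi -53.7 tilt 0.05 w 85.1 gf 0.0 ft [ 0.4 -0.6 -0.9] q [ 0.43  0.69 -0.01  1.56  0.01  0.9  -2.1 ]
rz(rad) 0.0044 dist 3.0 tool now [ 1.6 -3.2 87.9] after turn [ 1.5 -3.1 87.9]
  tilt fix rotvec(tool) [0.0007 0.0006 0.0044]
```

play_rows(
  commands=[
    [[0.0016,-0.003,0.02,0,0,0.004,1],[0,0,0.035,0,0,0,1],[0,0,0.02,0,0,0,1],[0,0,0.007,0,0,0,1],[0,0,0.003,0,0,0,1],[0,0,0,0,0,0,1],[0,0,0,0,0,0,1]],
  ],
)

```text
t: 23.55
eef_pos: [601.7, -294.3, 9.7]
eef_rot: [-0.0, 0.89, -0.455, 0.001]
ft_force: [-0.5, -0.1, 0.2]
gripper_width: 85.1
grasp_force: 0.0
```

```bash
python3 g.py 600.8,-293.5,5,126
```

```text
t 23.55 tcp [ 601.7 -294.3    9.7] phi -54.2 tilt 0.13 w 85.1 gf 0.0 ft [-0.5 -0.1  0.2] q [ 0.42  0.79 -0.01  1.61  0.01  0.74 -2.11]
rz(rad) -0.0033 dist 1.0 tool now [-1.2  0.3  4.7] after turn [-1.2  0.3  4.7]
  tilt fix rotvec(tool) [-0.0011 -0.0019 -0.0033]
```

play_rows(
  commands=[
    [[-0.001,0,0.004,0,0,0,1],[0,0,0,0,0,0,1],[0,0,0,0,0,0,-1],[0,0,0,0,0,0,-1],[0,0,0,0,0,0,-1],[0,0,0,0,0,0,-1],[0,0,0,0,0,0,-1],[0,0,0,0,0,0,-1]],
  ],
  newtons=70,
)

```text
t: 24.35
eef_pos: [600.5, -293.1, 4.6]
eef_rot: [-0.0, 0.89, -0.456, 0.0]
ft_force: [-1.0, -0.1, 2.9]
gripper_width: 18.3
grasp_force: 69.3
```

play_rows(
  commands=[
    [[0,0,-0.01,0,0,0,-1],[0,0,-0.03,0,0,0,-1],[0,0,-0.04,0,0,0,-1],[0,0,-0.04,0,0,0,-1],[0,0,-0.03,0,0,0,-1],[0,0,0,0,0,0,-1],[0,0,0,0,0,0,-1]],
  ],
)

```text
t: 25.05
eef_pos: [600.1, -293.0, 154.8]
eef_rot: [-0.0, 0.89, -0.456, 0.0]
ft_force: [0.8, -0.1, -3.7]
gripper_width: 18.5
grasp_force: 68.8
```

```bash
python3 g.py 462,279,155,999 462,279,155,6
python3 - <<'E'
from m import *
T=read_state()["eef_pos"]
for n in("top","side"):
    im,d=get_image(n)
    hsv=cv2.cvtColor(im,cv2.COLOR_BGR2HSV); mk=(hsv[...,0]>8)&(hsv[...,0]<25)&(hsv[...,1]>150)
    P=roi(cloud(n,d,mk),T[0],T[1],65,T[2]-25,T[2]+30)
    if len(P)>5: 
        f=np.radians(-54);u=np.array([np.cos(f),np.sin(f)]); a=(P[:,:2]-T[:2])@u
        print(n,len(P),rect(P),"along",np.percentile(a,[0,1,99,100]).round(1),"slope",np.degrees(np.polyfit(a,P[:,2],1)[0]).round(1))
E
```

```text
t 25.05 tcp [ 600.1 -293.   154.8] phi -54.2 tilt 0.03 w 18.5 gf 68.8 ft [ 0.8 -0.1 -3.7] q [ 0.42  0.63 -0.01  1.48  0.    1.03 -2.1 ]
rz(rad) 0.0 dist 588.0 tool now [-5.448e+02 -2.224e+02 -4.000e-01] after turn [-5.448e+02 -2.224e+02 -2.000e-01]
  tilt fix rotvec(tool) [-0.0003 -0.0005  0.    ]
rz(rad) -1.051 dist 588.0 tool now [-5.448e+02 -2.224e+02 -4.000e-01] after turn [-7.760e+01 -5.833e+02 -2.000e-01]
  tilt fix rotvec(tool) [-0.000e+00 -6.000e-04 -1.051e+00]
top 76 (array([ 585.8, -275.7,   16.8,   38.3,   40.7]), np.float64(124.9)) along [-41.8 -41.7  -4.6  -3.9] slope 6.5
side 159 (array([ 611.5, -313.8,   20.1,   49. ,   29.8]), np.float64(-61.9)) along [ 0.   2.3 47.8 48.2] slope -6.1
```

play_rows(
  commands=[
    [[0,0,0,0,0,-0.1314,-1],[0,0,0,0,0,-0.1314,-1],[0,0,0,0,0,-0.1314,-1],[0,0,0,0,0,-0.1314,-1],[0,0,0,0,0,-0.1314,-1],[0,0,0,0,0,-0.1314,-1],[0,0,0,0,0,-0.1314,-1],[0,0,0,0,0,-0.1314,-1]],
  ],
)

```text
t: 25.95
eef_pos: [599.3, -292.6, 152.1]
eef_rot: [-0.001, 0.998, 0.055, -0.002]
ft_force: [0.8, 0.5, -1.9]
gripper_width: 18.2
grasp_force: 68.7
```

play_rows(
  commands=[
    [[-0.0058,-0.0417,0,0,0,0,-1],[-0.0058,-0.0417,0,0,0,0,-1],[-0.0058,-0.0417,0,0,0,0,-1],[-0.0058,-0.0417,0,0,0,0,-1],[-0.0058,-0.0417,0,0,0,0,-1],[-0.0058,-0.0417,0,0,0,0,-1],[-0.0058,-0.0417,0,0,0,0,-1],[-0.0058,-0.0417,0,0,0,0,-1]],
  ],
)

```text
t: 26.75
eef_pos: [517.6, 35.2, 152.9]
eef_rot: [-0.0, 0.999, 0.052, -0.001]
ft_force: [0.1, 0.3, -2.3]
gripper_width: 18.4
grasp_force: 68.9
```

play_rows(
  commands=[
    [[-0.0058,-0.0417,0,0,0,0,-1],[-0.0058,-0.0417,0,0,0,0,-1],[-0.0058,-0.0417,0,0,0,0,-1],[-0.0058,-0.0417,0,0,0,0,-1],[-0.0058,-0.0417,0,0,0,0,-1],[-0.0058,-0.0417,0,0,0,0,-1],[0,0,0,0,0,0,-1],[0,0,0,0,0,0,-1]],
  ],
)

```text
t: 27.55
eef_pos: [457.0, 279.8, 152.9]
eef_rot: [0.001, 0.999, 0.054, -0.001]
ft_force: [1.1, -1.1, -1.9]
gripper_width: 18.2
grasp_force: 69.1
```

```bash
python3 g.py 459,278.7,51.6,6
```

```text
t 27.55 tcp [457.  279.8 152.9] phi 6.2 tilt 0.17 w 18.2 gf 69.1 ft [ 1.1 -1.1 -1.9] q [-0.36  0.46 -0.35  1.84  0.2   0.87 -2.26]
rz(rad) 0.0035 dist 2.0 tool now [  2.2   1.2 101.3] after turn [  1.9   1.3 101.3]
  tilt fix rotvec(tool) [0.0009 0.0028 0.0035]
```

play_rows(
  commands=[
    [[0.0015,0.001,0.015,0,0,0,-1],[0,0,0.03,0,0,0,-1],[0,0,0.025,0,0,0,-1],[0,0,0.01,0,0,0,-1],[0,0,0.007,0,0,0,-1],[0,0,0.003,0,0,0,-1],[0,0,0,0,0,0,-1],[0,0,0,0,0,0,-1]],
  ],
)

```text
t: 28.35
eef_pos: [460.5, 278.4, 65.1]
eef_rot: [-0.0, 0.999, 0.052, 0.001]
ft_force: [-0.0, -0.2, -2.0]
gripper_width: 18.1
grasp_force: 69.0
```

```bash
python3 g.py 459,278.7,51.6,6; python3 - <<'E'
from h import *
im,d=get_image("side"); a=im[100:190,145:265]
im,d=get_image("top"); b=im[220:310,85:205]
cv2.imwrite("pics/5.png",cv2.resize(np.vstack([a,b]),None,fx=3.3,fy=3.3))
E
```

```text
t 28.35 tcp [460.5 278.4  65.1] phi 6.0 tilt 0.08 w 18.1 gf 69.0 ft [-0.  -0.2 -2. ] q [-0.39  0.58 -0.3   1.94  0.26  0.66 -2.32]
rz(rad) 0.0001 dist 1.0 tool now [-1.5 -0.4 13.5] after turn [-1.4 -0.4 13.5]
  tilt fix rotvec(tool) [-0.0006 -0.0013  0.0001]
```

View pics/5.png

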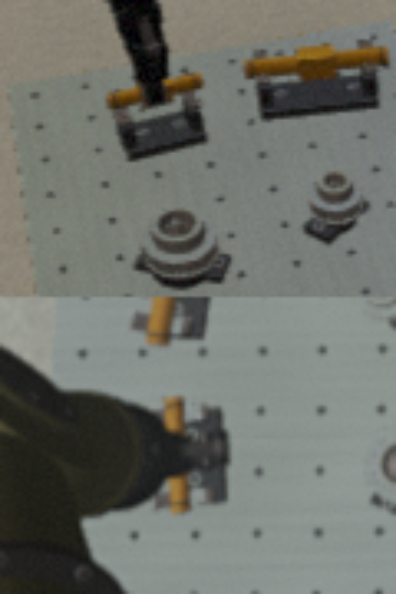

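The crops show the other three pieces seated. The short spindle is level above its Vs, ends at (112,100) and (200,80) in the side crop. I lower it now.

play_rows(
  commands=[
    [[-0.001,0,0.004,0,0,0,-1],[0,0,0.004,0,0,0,-1],[0,0,0.002,0,0,0,-1],[0,0,0.002,0,0,0,-1],[0,0,0,0,0,0,-1],[0,0,0,0,0,0,-1]],
  ],
)

```text
t: 29.05
eef_pos: [459.0, 278.6, 52.3]
eef_rot: [-0.0, 0.999, 0.053, 0.0]
ft_force: [-0.9, 1.5, -2.2]
gripper_width: 18.1
grasp_force: 69.1
```

play_rows(
  commands=[
    [[0,0,0.001,0,0,0,-1],[0,0,0.001,0,0,0,-1],[0,0,0,0,0,0,-1],[0,0,0,0,0,0,-1]],
  ],
)

```text
t: 29.45
eef_pos: [459.2, 279.5, 51.3]
eef_rot: [-0.001, 0.999, 0.053, 0.001]
ft_force: [-2.2, 2.9, 6.8]
gripper_width: 18.0
grasp_force: 70.5
```

Bedded. Releasing and backing away.

play_rows(
  commands=[
    [[0,0,0,0,0,0,0],[0,0,0,0,0,0,0.5],[0,0,0,0,0,0,1],[0,0,0,0,0,0,1],[0,0,-0.02,0,0,0,1],[0,0,-0.04,0,0,0,1],[0,0,-0.04,0,0,0,1],[0,0,-0.03,0,0,0,1]],
  ],
)

```text
t: 30.25
eef_pos: [459.2, 278.2, 182.5]
eef_rot: [-0.0, 0.999, 0.052, 0.001]
ft_force: [1.0, -0.2, -0.7]
gripper_width: 85.5
grasp_force: 0.0
```

play_rows(
  commands=[
    [[0,0.045,-0.005,0,0,0,1],[0,0.045,-0.005,0,0,0,1],[0,0.045,-0.005,0,0,0,1],[0,0.045,-0.005,0,0,0,1],[0,0.045,0,0,0,0,1],[0,0.045,0,0,0,0,1],[0,0.045,0,0,0,0,1],[0,0.045,0,0,0,0,1]],
  ],
)

```text
t: 31.05
eef_pos: [496.5, -81.9, 200.4]
eef_rot: [0.0, 0.999, 0.052, 0.0]
ft_force: [1.5, -0.8, -0.1]
gripper_width: 85.1
grasp_force: 0.0
```

play_rows(
  commands=[
    [[0,0.04,0,0,0,0,1],[0,0.04,0,0,0,0,1],[0,0.04,0,0,0,0,1],[0,0,0,0,0,0,1],[0,0,0,0,0,0,1]],
  ],
)

```text
t: 31.55
eef_pos: [508.8, -200.3, 199.8]
eef_rot: [-0.0, 0.999, 0.051, -0.0]
ft_force: [0.3, 0.1, -0.4]
gripper_width: 85.5
grasp_force: 0.0
```

```bash
python3 g.py; python3 - <<'E'
from m import *
A=[]
for n in("top","side"):
    im,d=get_image(n);C=cloud(n,d);A.append(im[160:330,90:260] if n=="top" else im[90:260,130:300])
    for t,x,y,z in(("LP",453.5,103,59),("SP",596.5,122,56)):
        P=roi(C,x,y,40,z,90);print(n,t,len(P),circ(P),np.percentile(P[:,2],[5,50,95]).round(1))
    hsv=cv2.cvtColor(im,cv2.COLOR_BGR2HSV); mk=(hsv[...,0]>8)&(hsv[...,0]<25)&(hsv[...,1]>150)
    for t,c,f,r in(("L",(619.8,292.5),-6.8,90),("S",(462,279),6,65)):
        f=np.radians(f);u=np.array([np.cos(f),np.sin(f)]);v=np.array([-u[1],u[0]])
        P=roi(cloud(n,d,mk),*c,r,30,90);q=P[:,:2]-c
        print(n,t,len(P),rect(P)[1],"along",np.percentile(q@u,[0,100]).round(1),"lat",np.percentile(q@v,[2,50,98]).round(1),"z",np.percentile(P[:,2],[5,50,98]).round(1),"slope",np.polyfit(q@u,P[:,2],1)[0].round(3))
cv2.imwrite("pics/6.png",cv2.resize(np.hstack(A),None,fx=2.3,fy=2.3))
E
```

```text
t 31.55 tcp [ 508.8 -200.3  199.8] phi 5.9 tilt 0.06 w 85.5 gf 0.0 ft [ 0.3  0.1 -0.4] q [ 0.51  0.42 -0.26  1.76  0.12  0.99 -1.27]
top LP 157 (array([454. , 104. ,  22.9]), array([453.6, 103.9])) [60.4 65.5 69. ]
top SP 78 (array([597.3, 122.8,  16.8]), array([596.2, 122.7])) [57.7 61.9 65. ]
top L 148 173.4 along [-64.6  60.9] lat [-5.5  0.5 10.7] z [63.7 67.8 74.2] slope -0.002
top S 126 -174.7 along [-41.3  41.5] lat [-6.5 -0.   7.8] z [61.3 65.1 70.2] slope -0.009
side LP 121 (array([452.1, 101.3,  25.7]), array([452.9, 100.1])) [59.5 64.3 67.8]m.py:3: RuntimeWarning: Mean of empty slice.
  (c,r)=cv2.minEnclosingCircle(P[:,:2].astype(np.float32)); return np.round([*c,r],1), P[:,:2].mean(0).round(1)
  ret = um.true_divide(
Traceback (most recent call last):
IndexError: index -1 is out of bounds for axis 0 with size 0
```

The numbers agree for every piece: pulley hub tops at 66 and 62 mm as expected, both spindles level, and the short and long ones centred within 1 and 2 mm. Handing in.

```bash
python3 -c "from rig import *; print(sign_off())"
```

```text
the job is handed in; nothing more can be done
None
```

The job is handed in at about 32 s: both pulleys measured as seated on their posts and both spindles as bedded and centred in their own V-rests; the bearing and chuck key were never approached, and the sign-off returned no verdict.

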